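# Tap the clamping wedge tight with the mallet

## Task

Clamp the sample tin in the bench jig: pick up the small mallet and drive the steel wedge into its slot with several light taps on its thick end, drawing the mallet clear between taps, until a further tap no longer moves it and the tin is held tight. Do not hammer on past that point, or the tin is crushed; touch the jig, the wedge and the tin with nothing but the mallet, and leave the other things alone. Then stand the mallet upright on its head on the worktop again, clear of the jig.

Things in the scene. Friction and masses are not known exactly. Their poses are not given: they have to be found in the camera images.
- jig: Bench clamping jig, fixed. Aluminium base plate 10 mm thick, x -67..+103 mm, y -85..+115 mm in this frame, origin on the worktop, z up; on it steel blocks up to 40 mm above the worktop (two fence screws to 45 mm). In order from -x to +x: fence, wedge's slot, sliding jaw, tin, V stop. The wedge is driven along the jig's -y, its straight side along the fence. Nothing stands above.
- slot (a point): Point in the middle of the wedge's slot, on the base plate's top; axes as the jig's. Fence: 95 mm long block on the slot's -x side, screw-set; its setting is not measured and varies by 3 mm either way, so where the wedge gets tight cannot be worked out: its thick end is then at about +85 mm along the jig's y from the jig's origin, give or take 30 mm.
- v_stop (a point): Middle of the tin's place before the V stop, on the base plate's top. Until the jaw has closed on the tin the wedge slides freely (under 4 N of push); then resistance rises steeply and friction keeps it in; from loose to crushed is about 4 mm of wedge travel. 10 N of clamping at the tin is tight (about 7 N of push on the wedge), over 38 N (about 26 N of push) crushes it.
- jaw (a joint): Sliding jaw of the jig, a steel block 70 mm long, 28 mm high, with one slanted side (to the wedge) and one straight side (to the tin). Value in m along the jig's +x, towards the tin: about 3 mm at the start, about 5 mm when it touches the tin.
- wedge: Loose steel wedge, 130 mm long, 30 mm high, 23 mm thick at the struck end and 10 mm at the nose (1:10), 0.35 kg, lying with its nose in the jig's slot on the 10 mm base plate. Origin on its underside, at the middle of the thick end face; x across, y along it, the body lies towards its -y (nose at y = -130 mm), z up. It must be struck on the thick end, towards its -y.
- tin: Round aluminium tin with pressed-on lid, 58 mm across, 36 mm high, filled, 0.35 kg, standing loosely on the jig's base plate in front of the V stop. Origin at the centre of its underside, z up. The jig clamps it.
- mallet: Small mallet standing on its head on the worktop, handle straight up, 0.3 kg. Head 80 mm long (its y) by 44 mm (its x), 44 mm high, with a flat white plastic striking face at each end (y = +40 and -40 mm). Wooden handle 20 mm (x) by 24 mm (y), from 44 to 110 mm height (a steel collar round its lowest 4 mm). Origin at the centre of the head's underside, z up along the handle.
- mortar: Porcelain mortar, 88 mm across, 48 mm high, origin under its centre; leave alone.
- reagent_bottle: Amber bottle with black cap, 55 mm across, 109 mm high, origin under its centre; leave alone.
- beaker: Glass beaker, 52 mm across, 70 mm high, origin under its centre; leave alone.
- spare_tin: A second tin, 56 mm across, 34 mm high, on the worktop, not in the jig; leave alone.
Things that resemble listed ones, but are neither listed nor needed, are in the scene too. What is shaped like the mallet but purple is not meant.

How it is judged:
By the outcome, as a careful person would: the job done as asked, in the order asked, and still so for the second after the job is handed in, with the robot touching nothing.
It also fails if it takes over 58 s, if anything falls off the work surface, if the arm or the gripper's body presses on something with over 40 N, if the wrist force passes 120 N, or if a joint passes its speed limit or range.

## Robot

A 6-joint arm with a two-finger parallel gripper is mounted at the origin on a cart in front of the work surface, level with it; the furniture and walls round the work are solid. World frame = base frame: x ahead of the robot, y to its left, z up, the work surface at z = 0. Lengths are in m, angles in rad, forces in N, time in s.
With the tool pointing down it reaches from about 0.3 to 0.775 m from the base axis. Payload 14.6 kg.
Tool frame: the origin (TCP) lies between the finger pads; the fingertips stand 11 mm ahead of it and the grasp point (between the pads) lies 8 mm behind it; z points along the fingers, y is the line along which they close (so a half turn about z gives the same grasp; the last joint's range is limited). The gripper opens to 94 mm and grips with 3 to 60 N. Pads are 16 mm wide; open, the fingers measure 119 mm over their backs; the gripper's body (75 mm by 177 mm) begins 78 mm behind the grasp point.
Start: joints at [1.081, 0.3, 1.521, -0, 1.321, -0.067], TCP at [0.226, 0.502, 0.216] pointing down, gripper open.
Joint ranges: [-3.03, 3.03], [-0.79, 2.21], [0.23, 2.52], [-1.04, 4.18], [0, 3.07], [-2.55, 2.55]. Speed limits (rad/s): [2.22, 2.22, 2.57, 3.14, 3.14, 3.14].

## Interface

Orientations are given as a unit quaternion [x, y, z, w].
In Python, from cell import manip, camera, ticket, finder gives the robot as it stands.
- The arm moves only by the tool send_rows, never from a script. Its argument "series" is a list that holds one entry, the list of rows, each a list of 7 numbers: the turn, a rotation vector about the tool's x, y, z in rad, then the shift along the tool's x, y, z in m, then the opening, from 0 (shut) to 1 (fully open). A call has exactly 10 rows; each row shifts and turns the commanded pose from where the row before left it, along the tool's axes as they then stand; what a row does not reach is not made up. A row lasts 1/10 s, in which the tool goes at most 50 mm and 8.59 degrees, less where a joint would pass 70% of its speed; a pose out of reach is approached as far as the arm can. A call with a gripper value outside its range is refused whole. The fingers move at their own pace and stop on an object; the grip force is fixed at half the most. Time passes only in rows, so rows that do not move let the fingers close, or fill a call up. It gives the time, the measured TCP pose, the force, the opening and the grip force at its end, in the units of the state.
- manip.sense(): the state, without advancing time (a new reading comes with each control period).
- camera(name): name is "scene" or "top"; returns a dict with "color" (420x560x3 uint8, red, green, blue), "range_z" (420x560 float32, m along the optical axis (not along the pixel's ray), 0 where there is no reading), "fx", "fy", "cx", "cy" (pixels), "world_to_cam" (4x4, takes a point from world to camera coordinates). Camera axes: x right, y up, looking along -z (the intrinsics and any distortion apply to the point x, -y, -z); pixel columns grow to the right and rows downward; lengths in m; the calibration is good to about 2 mm. A picture is of the moment at which its call begins.
- ticket.job_done(): hands the job in; it is judged then, once.
Trained networks look in the newest picture that a camera, given by its name, has taken for a name from the list of things; names that differ only in an ending like _2 or _b are one class to them, and where a whole thing is asked for, a point or a joint stands for the part that bears it (a point fixed in the world has none). Each returns a list of dicts, best first, with "score" (0 to 1); they miss things now and then, are a little off and sometimes report something else, mostly with a low value. They report only what shows in the picture. A call takes as long as a camera call. They do not tell look-alikes from the thing itself.
- finder.cut_out(camera, name): "pixels" (420x560 bool, what is visible of it) and "centre" ([row, column] in pixels, amid what is visible of it).
The state is a dict: "clock": time; "joints": joint angles; "joint_velocities": joint speeds; "tau": joint torques, N m; "ee_pos": TCP position; "eef_rot": TCP orientation; "ft_force": force on the tool from outside, world axes, zero at the start; "wrist_torque": the same for the moment, N m; "finger_gap": finger opening in m; "grip_force": force on a finger pad.
Only numpy, scipy, OpenCV 4.12 (cv2) and the standard library are available. Lean on these libraries where they do the work, as an engineer would, in place of code of your own. Each camera call takes 0.05 s, during which the arm holds its last target. There are 200 camera calls.

## Working session

There is one attempt and no reset: what is moved stays moved. The work goes in short steps, Python scripts to look and compute and a tool call to move; the robot and the scene stay as the last step left them, time stands still between calls to the robot, and variables do not carry over. Pictures are saved under pics/ and viewed, at most 10 in all, crops included, and the job is handed in when it is done.

Besides the shell and the picture viewer there is one more tool, called after "Request:" in YAML: its name, and indented under it one key for each argument. send_rows: Moves the arm, as the interface text tells. Its arguments: {"type":"object","properties":{"series":{"type":"array"}},"required":["series"]}

```bash
mkdir -p pics
cat > h.py <<'E'
import numpy as np, cv2
from cell import manip, camera, ticket, finder
def save(d,name): cv2.imwrite('pics/'+name,d["color"][:,:,::-1])
def cloud(d):
    z=d["range_z"]; r,c=np.indices(z.shape)
    p=np.stack([(c-d["cx"])/d["fx"]*z,-(r-d["cy"])/d["fy"]*z,-z,np.ones_like(z)],-1)
    w=p@np.linalg.inv(np.array(d["world_to_cam"])).T
    w=w[...,:3]; w[z<=0]=np.nan
    return w
E
python3 - <<'E'
from h import *
print(manip.sense())
for n in("scene","top"):
    d=camera(n); save(d,n+"0.png"); W=cloud(d); print(n,{k:v for k,v in d.items() if k not in("color","range_z")}, (d["range_z"]>0).mean())
    for t in("jig","wedge","tin","mallet","jaw","mortar","reagent_bottle","beaker","spare_tin"):
        for o in finder.cut_out(n,t)[:3]:
            q=W[o["pixels"]]; print(t,round(o["score"],2),np.round(o["centre"]),np.round(np.nanmedian(q,0),3),np.round(np.nanpercentile(q,2,axis=0),3),np.round(np.nanpercentile(q,98,axis=0),3))
E
```

```text
{'clock': 0.0, 'joints': array([ 1.08141026e+00,  3.00488165e-01,  1.52163546e+00,  1.11479418e-05,
        1.32070468e+00, -6.66198141e-02]), 'joint_velocities': array([ 0.00014696, -0.00180334,  0.00103761,  0.00032937, -0.0011371 ,
       -0.00167425]), 'tau': array([-6.93408697e-05, -5.31815815e+01, -3.52742743e+01,  7.08748936e-02,
        2.43919948e-02, -8.90864521e-05]), 'ee_pos': array([0.22553764, 0.50132986, 0.21585397]), 'eef_rot': array([ 2.09813754e-01,  9.77741176e-01, -5.92624016e-04, -1.74746275e-04]), 'ft_force': array([ 0.80320439, -0.38469759,  0.27368968]), 'wrist_torque': array([ 0.04248301, -0.00871352,  0.01119365]), 'grip_force': 0.0, 'finger_gap': 0.09412295692633724}
scene {'fx': 518.6962481277379, 'fy': 518.6962481277379, 'cx': 275.04081052506973, 'cy': 214.522093716896, 'world_to_cam': array([[ 0.24141727, -0.97034862,  0.01188554, -0.10214604],
       [ 0.83154748,  0.21316697,  0.51292165, -0.41383005],
       [-0.50024642, -0.11394475,  0.85835314, -1.37688801],
       [ 0.        ,  0.        ,  0.        ,  1.        ]])} 0.996109693877551
jig 0.96 [
[... 1953 characters left out ...]
. 302.] [ 0.493 -0.012  0.042] [ 0.482 -0.041  0.03 ] [0.506 0.023 0.046]
jaw 0.55 [254. 206.] [0.365 0.233 0.035] [0.339 0.209 0.006] [0.389 0.258 0.038]
jaw 0.52 [183. 298.] [ 0.534 -0.005  0.047] [ 0.508 -0.03   0.042] [0.559 0.021 0.05 ]
mortar 0.71 [156. 439.] [ 0.597 -0.358  0.027] [ 0.555 -0.391  0.004] [ 0.632 -0.309  0.052]
mortar 0.4 [189. 292.] [0.518 0.015 0.012] [ 0.426 -0.095  0.008] [0.602 0.107 0.043]
reagent_bottle 0.88 [220. 428.] [ 0.441 -0.295  0.078] [ 0.416 -0.329  0.002] [ 0.467 -0.28   0.113]
beaker 0.9 [248. 401.] [ 0.367 -0.24   0.033] [ 0.343 -0.26   0.006] [ 0.39  -0.213  0.073]
spare_tin 0.94 [257. 204.] [0.365 0.235 0.035] [0.341 0.209 0.031] [0.387 0.26  0.038]
```

View pics/scene0.png

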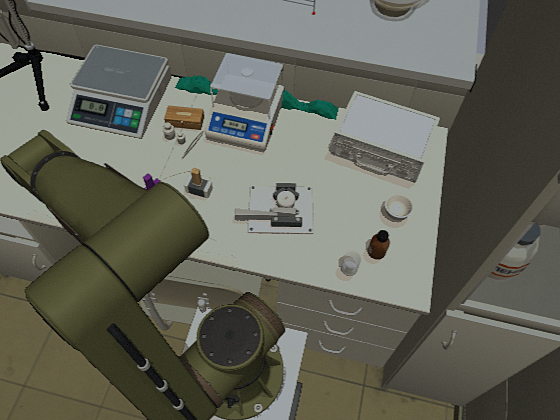

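View pics/top0.png

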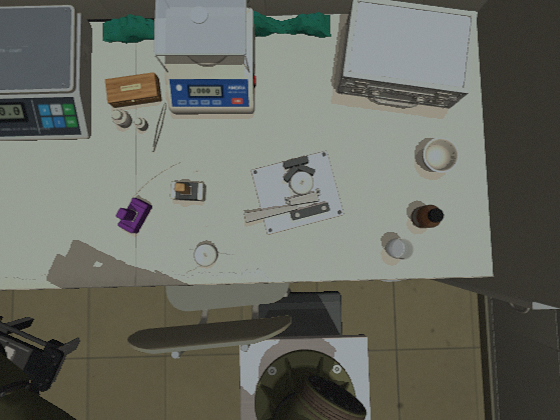

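The scene view shows the wooden-handled mallet at about (column 198, row 184), the purple look-alike at (150, 182), and the jig at (281, 207) with the wedge projecting to the left. The top view agrees: mallet (187, 190), jig (297, 193), wedge end at (246, 216).

```bash
cat > m.py <<'E'
from h import *
def rect(p): 
    (c,s,a)=cv2.minAreaRect((p[:,:2]*1000).astype(np.float32)); return np.round(c,1),np.round(s,1),round(a,1)
def pick(n,t,near):
    W=cloud(d); best=None
    for o in finder.cut_out(n,t):
        q=W[o["pixels"]]; q=q[~np.isnan(q[:,0])]
        if np.linalg.norm(np.median(q,0)[:2]-near)<0.05: return q
for n in("scene","top"):
    d=camera(n); W=cloud(d).reshape(-1,3)
    q=W[(abs(W[:,0]-.517)<.07)&(abs(W[:,1]-.268)<.07)]
    for lo,hi in((.034,.054),(.1,.125)):
        k=q[(q[:,2]>lo)&(q[:,2]<hi)]; print(n,"mallet",lo,len(k),rect(k),np.median(k,0).round(4),k.mean(0).round(4))
    k=pick(n,"wedge",(.46,.08)); k=k[k[:,2]>.034]; print(n,"wedge",rect(k),np.median(k[:,2]), k[np.argmax(k[:,1])])
    (vx,vy,x0,y0)=cv2.fitLine(k[:,:2].astype(np.float32),cv2.DIST_HUBER,0,.001,.001).ravel(); print(np.degrees(np.arctan2(vy,vx)),x0,y0)
    k=W[(abs(W[:,0]-.517)<.13)&(abs(W[:,1])<.13)&(W[:,2]>.0085)&(W[:,2]<.016)]; print(n,"plate",rect(k),np.median(k[:,2]))
    k=W[(abs(W[:,0]-.517)<.1)&(abs(W[:,1])<.2)&(abs(W[:,2])<.006)];print("table z",np.median(k[:,2]))
d=camera("top")
im=d["color"][140:245,110:350]; cv2.imwrite("pics/crop1.png",cv2.resize(im,None,fx=3.3,fy=3.3,interpolation=cv2.INTER_CUBIC)[:,:,::-1])
E
python3 m.py
```

```text
scene mallet 0.034 257 (array([518.5, 274.1]), array([82.3, 46.8]), 83.8) [0.5118 0.2662 0.0434] [0.5142 0.2717 0.0433]
scene mallet 0.1 54 (array([519.5, 274.5]), array([25.4, 22.8]), 89.4) [0.5165 0.2735 0.11  ] [0.5174 0.2734 0.1089]
scene wedge (array([461. ,  73.2]), array([ 27.2, 123.4]), 10.1) 0.040828351834081955 [0.45478759 0.13480386 0.03453576]
-80.58835 0.45744014 0.081849426
scene plate (array([514.8,   5.4]), array([255.1, 253.7]), 2.6) 0.011856663668907141
table z 0.0009736566031538496
top mallet 0.034 422 (array([522. , 276.8]), array([79.6, 42.6]), 84.8) [0.5168 0.2649 0.044 ] [0.5193 0.2718 0.044 ]
top mallet 0.1 94 (array([521.9, 276.3]), array([22.8, 18.9]), 87.2) [0.5213 0.2758 0.1109] [0.5215 0.2758 0.111 ]
top wedge (array([461.4,  72.8]), array([ 20.9, 127. ]), 8.7) 0.04177843803835091 [0.45543761 0.13617929 0.0395529 ]
-79.571365 0.4616282 0.08050809
top plate (array([511.7,  19.8]), array([169.7, 228.7]), 13.1) 0.011891884664018804
table z 0.0016612700119815749
```

View pics/crop1.png

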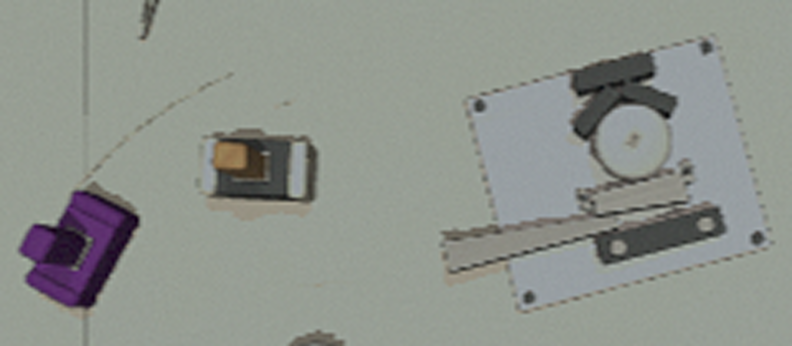

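```bash
cat > go.py <<'E'
import sys
from h import *
from scipy.spatial.transform import Rotation as R
# args: x y z yaw_of_tool_y(deg): remaining turn (about tool z) and shift in axes after the turn
x,y,z,a=map(float,sys.argv[1:5]); s=manip.sense(); r=R.from_quat(s["eef_rot"]); M=r.as_matrix()
ca=np.degrees(np.arctan2(M[1,1],M[0,1])); t=np.radians(a)
yy=np.array([np.cos(t),np.sin(t),0]); zz=np.array([0,0,-1.]); T=np.stack([np.cross(yy,zz),yy,zz],1)
D=np.array([x,y,z])-s["ee_pos"]
print("clock",s["clock"],"pos",s["ee_pos"].round(4),"yaw",ca.round(2),"gap",round(s["finger_gap"],4))
print("turn",(r.inv()*R.from_matrix(T)).as_rotvec().round(4),"shift after turn",(T.T@D).round(4),"shift now",(M.T@D).round(4))
E
cat > jig.py <<'E'
from h import *
d=camera("top"); W=cloud(d)
def rect(m):
    (c,s,a)=cv2.minAreaRect((W[m][:,:2]*1000).astype(np.float32)); return np.round(c,1),np.round(s,1),round(a,1)
m=(abs(W[...,0]-.517)<.13)&(abs(W[...,1])<.13)&(W[...,2]>.0085)&(W[...,2]<.016)
m=cv2.morphologyEx(m.astype(np.uint8),cv2.MORPH_OPEN,np.ones((7,7)))>0
print("plate",rect(m))
m=(abs(W[...,0]-.49)<.09)&(abs(W[...,1])<.06)&(W[...,2]>.03)&(W[...,2]<.056)
col=d["color"].astype(int).sum(2)
f=m&(col<330); n,l,st,ce=cv2.connectedComponentsWithStats(f.astype(np.uint8))
for i in range(1,n):
    if st[i,4]>60: print("dark block",st[i,4],rect(l==i))
w=[o for o in finder.cut_out("top","wedge")][0]["pixels"]&(W[...,2]>.037)
k=W[w][:,:2]
for a in(11,12,13,14):
    t=np.radians(a); u=np.array([-np.sin(t),np.cos(t)]); v=np.array([np.cos(t),np.sin(t)])
    s=k@u; p=k@v; b=s.max()
    lo=[np.percentile(p[(s>b-q-10)&(s<b-q)],3) for q in(3,25,45,65)]; hi=[np.percentile(p[(s>b-q-10)&(s<b-q)],97) for q in(3,25,45,65)]
    e=np.percentile(s,99.5); q=(lo[0]+hi[0])/2; print(a,"straight",np.round(lo,4),"slant",np.round(hi,4),"end",(u*e+v*q).round(4))
E
python3 jig.py; python3 go.py .521 .2755 .13 84.5
```

```text
plate (array([514.8,   5.5]), array([165.5, 198.4]), 13.7)
dark block 132 (array([559.7,  22.1]), array([31.7, 40.9]), 87.4)
dark block 105 (array([566. , -17.9]), array([41.4, 18.6]), 71.5)
dark block 259 (array([463.6, -18.5]), array([23.2, 83.8]), 11.7)
clock 1.35 pos [0.2257 0.5016 0.2164] yaw 65.77 gap 0.094
turn [-0.     -0.     -0.3268] shift after turn [-0.3156 -0.1967  0.0864] shift now [-0.3621 -0.085   0.0864]Traceback (most recent call last):
  File "jig.py", line 18, in <module>
    lo=[np.percentile(p[(s>b-q-10)&(s<b-q)],3) for q in(3,25,45,65)]; hi=[np.percentile(p[(s>b-q-10)&(s<b-q)],97) for q in(3,25,45,65)]
        ~~~~~~~~~~~~~^^^^^^^^^^^^^^^^^^^^^^^^^
    return _quantile_unchecked(
        a, q, axis, out, overwrite_input, method, keepdims, weights)
    return _ureduce(a,
                    func=_quantile_ureduce_func,
    ...<5 lines>...
                    overwrite_input=overwrite_input,
                    method=method)
    r = func(a, **kwargs)
    result = _quantile(arr,
                       quantiles=q,
    ...<2 lines>...
                       out=out,
                       weights=wgt)
    slices_having_nans = np.isnan(arr[-1, ...])
                                  ~~~^^^^^^^^^
IndexError: index -1 is out of bounds for axis 0 with size 0
```

Request:
send_rows:
  series:
    - [[0,0,-0.109,0,0,0,1],[0,0,-0.109,0,0,0,1],[0,0,-0.109,0,0,0,1],[0,0,0,-0.04,-0.025,0,1],[0,0,0,-0.04,-0.025,0,1],[0,0,0,-0.04,-0.025,0,1],[0,0,0,-0.04,-0.025,0,1],[0,0,0,-0.04,-0.025,0.01,1],[0,0,0,-0.04,-0.025,0.01,1],[0,0,0,-0.04,-0.025,0.01,1]]

```text
clock: 2.35
ee_pos: [0.489, 0.2991, 0.1863]
eef_rot: [0.048, 0.999, 0.0, 0.0]
ft_force: [0.4, 0.7, -0.7]
finger_gap: 0.0936
grip_force: 0.0
```

```bash
sed -i 's/k=W\[w\]\[:,:2\]/k=W[w][:,:2]*1000/; s/np.round(lo,4)/np.round(lo,1)/; s/np.round(hi,4)/np.round(hi,1)/' jig.py; python3 go.py .521 .2755 .13 84.5; python3 jig.py
```

```text
clock 2.35 pos [0.489  0.2991 0.1863] yaw 84.51 gap 0.0936
turn [0.0003 0.0004 0.0002] shift after turn [-0.0341 -0.0205  0.0563] shift now [-0.0341 -0.0205  0.0563]
plate (array([513.2,   1. ]), array([164.2, 191.5]), 13.1)
dark block 129 (array([559.7,  20.8]), array([29.8, 40.2]), 88.6)
dark block 103 (array([567.6, -18.7]), array([41.2, 18.6]), 78.8)
dark block 256 (array([462.5, -18.3]), array([22.9, 83.3]), 10.2)
11 straight [458.8 459.9 460.5 461. ] slant [479.2 478.4 477.2 475.5] end [451.4126 135.4781]
12 straight [459.4 460.2 460.5 460.6] slant [479.8 478.6 477.1 475. ] end [451.3078 135.4281]
13 straight [459.9 460.4 460.3 460.1] slant [480.3 478.7 476.9 474.4] end [451.1931 135.3587]
14 straight [460.2 460.5 460.  459.4] slant [480.6 478.5 477.  473.7] end [451.0632 135.387 ]
```

Request:
send_rows:
  series:
    - [[0,0,0,-0.017,-0.01,0,1],[0,0,0,-0.017,-0.0105,0,1],[0,0,0,0,0,0.04,1],[0,0,0,0,0,0.04,1],[0,0,0,0,0,0.03,1],[0,0,0,0,0,0.0133,1],[0,0,0,0,0,0,1],[0,0,0,0,0,0,0],[0,0,0,0,0,0,0],[0,0,0,0,0,0,0]]

```text
clock: 3.45
ee_pos: [0.5201, 0.2772, 0.0645]
eef_rot: [0.048, 0.999, 0.0, 0.001]
ft_force: [0.7, 0.2, -0.4]
finger_gap: 0.0733
grip_force: 0.0
```

Request:
send_rows:
  series:
    - [[0,0,0,0,0,0,0],[0,0,0,0,0,0,0],[0,0,0,0,0,0,0],[0,0,0,0,0,-0.005,0],[0,0,0,0,0,-0.01,0],[0,0,0,0,0,-0.01,0],[0,0,0,0,0,0,0],[0,0,0,0,0,0,0],[0,0,0,0,0,0,0],[0,0,0,0,0,0,0]]

```text
clock: 4.45
ee_pos: [0.5205, 0.2773, 0.0905]
eef_rot: [0.048, 0.999, 0.001, 0.002]
ft_force: [-3.7, -1.1, 17.6]
finger_gap: 0.024
grip_force: 30.0
```

```bash
python3 - <<'E'
from h import *
d=camera("scene"); s=manip.sense(); print(s["ee_pos"],s["grip_force"],s["finger_gap"],s["ft_force"])
im=d["color"][100:300,120:340]; cv2.imwrite("pics/grasp.png",cv2.resize(im,None,fx=3,fy=3)[:,:,::-1])
E
python3 go.py .435 .202 .077 103
```

```text
[0.52047813 0.2773736  0.09044932] 29.95452046394348 0.023680013536811255 [-2.75620271 -0.87920142 17.89494156]
clock 4.5 pos [0.5205 0.2774 0.0904] yaw 84.52 gap 0.0237
turn [ 0.0012  0.0034 -0.3226] shift after turn [ 0.1002 -0.0542  0.0134] shift now [ 0.0779 -0.0832  0.0131]
```

View pics/grasp.png

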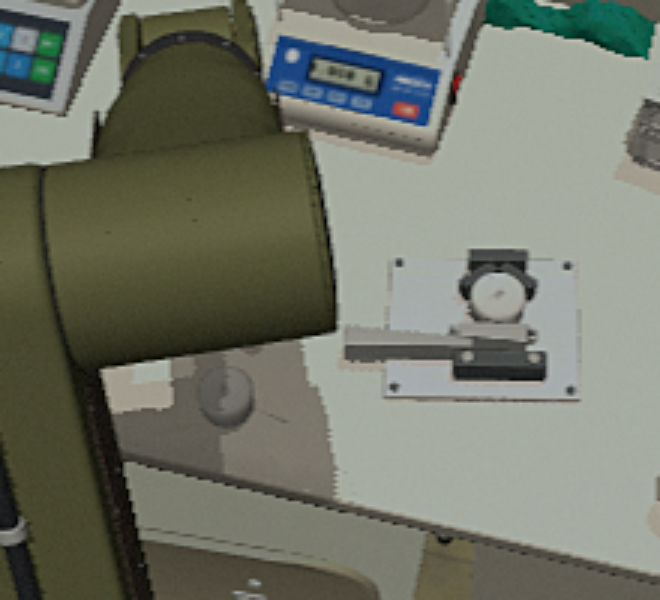

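The scene view shows the arm hiding the mallet (behind the forearm at about (200, 250) in the crop); the jig and wedge (end at (345, 342)) are undisturbed. The upward 18 N is odd, so I look from above.

Run:
```python
from h import *
d=camera("top"); s=manip.sense(); print(s)
im=d["color"][90:290,80:340]; cv2.imwrite("pics/grasp2.png",cv2.resize(im,None,fx=3,fy=3)[:,:,::-1])
```

```text
{'clock': 4.55, 'joints': array([ 4.27549052e-01,  5.13067056e-01,  1.53177839e+00, -9.44619833e-05,
        1.09315480e+00, -1.04751926e+00]), 'joint_velocities': array([-0.00104707, -0.00086044,  0.00070646, -0.00018543, -0.00064458,
        0.00249359]), 'tau': array([-1.77041665e-01, -5.19149709e+01, -2.68462050e+01,  8.81654536e-02,
       -9.28473528e-01, -3.08127666e-03]), 'ee_pos': array([0.52048145, 0.27735799, 0.09047772]), 'eef_rot': array([4.78240443e-02, 9.98854160e-01, 7.84804749e-04, 1.61622780e-03]), 'ft_force': array([-2.83934032, -1.02457133, 17.12471401]), 'wrist_torque': array([-0.37470566,  0.69586883,  0.07199268]), 'grip_force': 29.954529404640198, 'finger_gap': 0.02361546923075608}
```

View pics/grasp2.png

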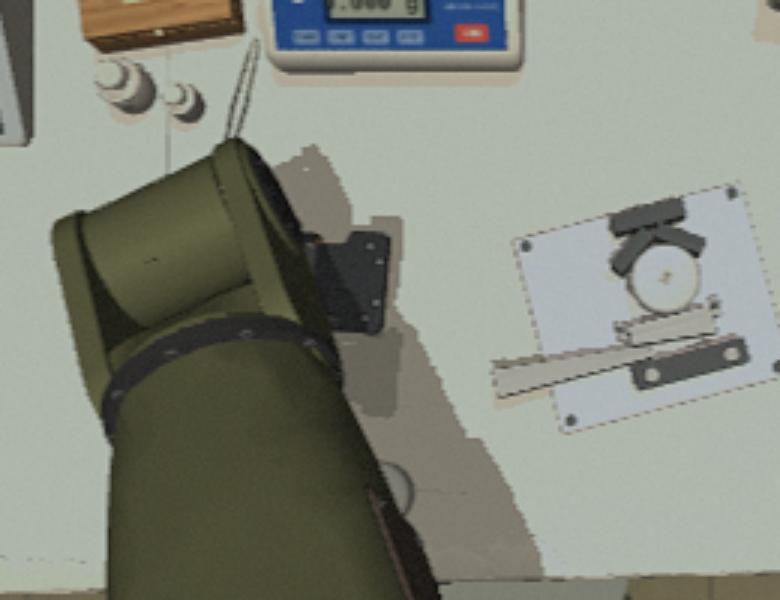

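The top view shows the arm over the mallet, with the gripper body at about (350, 280) in the crop, and nothing visibly touching it. I lift a little more and watch the force.

Request:
send_rows:
  series:
    - [[0,0,0,0,0,-0.01,0],[0,0,0,0,0,-0.01,0],[0,0,0,0,0,0,0],[0,0,0,0,0,0,0],[0,0,0,0,0,0,0],[0,0,0,0,0,0,0],[0,0,0,0,0,0,0],[0,0,0,0,0,0,0],[0,0,0,0,0,0,0],[0,0,0,0,0,0,0]]

```text
clock: 5.55
ee_pos: [0.5195, 0.2769, 0.1081]
eef_rot: [0.048, 0.999, -0.0, -0.0]
ft_force: [-0.3, -0.6, -3.7]
finger_gap: 0.0238
grip_force: 29.9
```

```bash
python3 go.py .435 .202 .11 103
python3 - <<'E'
from h import *
print(manip.sense()["wrist_torque"])
for n in("top","scene"):
    d=camera(n); W=cloud(d)
    for o in finder.cut_out(n,"mallet"):
        q=W[o["pixels"]]; print(n,round(o["score"],2),o["centre"],np.nanmedian(q,0).round(3))
    if n=="scene": save(d,"scene_lift.png")
E
```

```text
clock 5.55 pos [0.5195 0.2769 0.1081] yaw 84.51 gap 0.0238
turn [-0.000e+00 -1.000e-04 -3.227e-01] shift after turn [ 0.0992 -0.054  -0.0019] shift now [ 0.077  -0.0827 -0.0019]
[ 0.07842176 -0.04851624 -0.01264748]
```

Request:
send_rows:
  series:
    - [[0,0,0,0,0,-0.02,0],[0,0,-0.108,0,0,0,0],[0,0,-0.108,0,0,0,0],[0,0,-0.107,0,0,0,0],[0,0,0,0.033,-0.018,0,0],[0,0,0,0.033,-0.018,0,0],[0,0,0,0.033,-0.018,0,0],[0,0,0,0,0,0,0],[0,0,0,0,0,0,0],[0,0,0,0,0,0,0]]

```text
clock: 6.75
ee_pos: [0.436, 0.2025, 0.1285]
eef_rot: [-0.113, 0.994, 0.0, 0.001]
ft_force: [0.0, 0.7, -2.9]
finger_gap: 0.0238
grip_force: 30.0
```

```bash
python3 go.py .435 .202 .11 103
python3 - <<'E'
from h import *
for n in("top","scene"):
    d=camera(n); W=cloud(d)
    for o in finder.cut_out(n,"mallet"):
        q=W[o["pixels"]]; print(n,round(o["score"],2),o["centre"],np.nanmedian(q,0).round(3),np.nanpercentile(q,[2,98],axis=0).round(3))
    if n=="scene": im=d["color"][120:300,100:330]
    else: im2=d["color"][120:300,110:340]
cv2.imwrite("pics/both.png",cv2.resize(np.hstack([im,im2]),(800,313))[:,:,::-1])
E
```

```text
clock 6.75 pos [0.436  0.2025 0.1285] yaw 103.03 gap 0.0238
turn [0.0002 0.0011 0.0004] shift after turn [ 0.0011 -0.0002  0.0185] shift now [ 0.0011 -0.0002  0.0185]
top 0.89 [214.5, 126.5] [0.462 0.407 0.046] [[0.426 0.38  0.001]
 [0.504 0.443 0.114]]
scene 0.59 [180.4, 148.1] [0.461 0.404 0.105] [[0.449 0.395 0.001]
 [0.523 0.431 0.115]]
```

View pics/both.png

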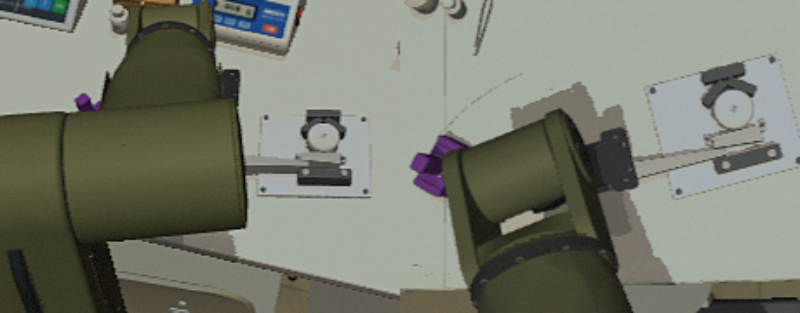

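The views show the purple mallet upright at the left (crop (88, 103) in scene and (440, 165) in top) and the gripper now in line with the wedge; the held mallet is hidden beneath. I check that the purple one did not move, and look for the held mallet's points in the depth.

Run:
```python
from h import *
def pur(im): 
    im=im.astype(int); return (im[...,0]-im[...,1]>40)&(im[...,2]-im[...,1]>40)
for n in("scene","top"):
    d=camera(n); a=pur(cv2.imread(f"pics/{n}0.png")[:,:,::-1]); b=pur(d["color"])
    for m in(a,b):
        m=m.copy(); m[:,230:]=0; r,c=np.nonzero(m); print(n,len(r),r.min(),r.max(),c.min(),c.max())
    W=cloud(d); s=manip.sense(); p=s["ee_pos"]
    m=(np.hypot(W[...,0]-p[0],W[...,1]-p[1])<.06)&(W[...,2]<.16); q=W[m]; im=d["color"][m].astype(int)
    print(n,len(q)); h=np.histogram(q[:,2],np.arange(-.005,.165,.01))[0]; print(h)
    k=(q[:,2]>.02)&(q[:,2]<.12); print(np.round(np.c_[q[k],im[k]][::max(1,k.sum()//25)],3))
```

```text
scene 51 174 183 143 159
scene 44 174 182 143 156
scene 155
[0 0 0 0 0 0 0 0 0 0 0 0 0 0 0 0]
[]
top 256 198 231 117 145
top 245 198 231 117 144
top 259
[247   8   0   0   0   2   1   1   0   0   0   0   0   0   0   0]
[[4.24e-01 1.66e-01 7.20e-02 5.70e+01 5.40e+01 4.90e+01]
 [4.24e-01 1.66e-01 5.80e-02 6.70e+01 6.80e+01 6.00e+01]
 [4.24e-01 1.65e-01 4.90e-02 7.70e+01 7.60e+01 6.80e+01]
 [4.22e-01 1.79e-01 5.30e-02 4.20e+01 4.20e+01 3.90e+01]]
```

Request:
send_rows:
  series:
    - [[0,0,0,0,0,0.015,0],[0,0,0,0,0,0.01,0],[0,0,0,0,0,0.007,0],[0,0,0,0,0,0.003,0],[0,0,0,0,0,0,0],[0,0,0,0,0,0,0],[0,0,0,0,0,0,0],[0,0,0,0,0,0,0],[0,0,0,0,0,0,0],[0,0,0,0,0,0,0]]

```text
clock: 8.05
ee_pos: [0.4353, 0.202, 0.0933]
eef_rot: [-0.113, 0.994, 0.0, 0.0]
ft_force: [0.7, 0.5, -2.9]
finger_gap: 0.0235
grip_force: 30.0
```

Request:
send_rows:
  series:
    - [[0,0,0,0,0,0.001,0],[0,0,0,0,0,0.001,0],[0,0,0,0,0,0.001,0],[0,0,0,0,0,0.001,0],[0,0,0,0,0,0.0005,0],[0,0,0,0,0,0,0],[0,0,0,0,0,0,0],[0,0,0,0,0,0,0],[0,0,0,0,0,0,0],[0,0,0,0,0,0,0]]

```text
clock: 9.05
ee_pos: [0.4359, 0.2021, 0.0905]
eef_rot: [-0.113, 0.994, 0.0, 0.001]
ft_force: [-8.3, -4.7, 21.3]
finger_gap: 0.0239
grip_force: 30.0
```

Request:
send_rows:
  series:
    - [[0,0,0,0,0,-0.0015,0],[0,0,0,0,0,0,0.5],[0,0,0,0,0,0,0.5],[0,0,0,0,0,0,0.5],[0,0,0,0,0,0,0.5],[0,0,0,0,0,0,0.5],[0,0,0,0,0,0.009,0.5],[0,0,0,0,0,0.009,0.5],[0,0,0,0,0,0.009,0.5],[0,0,0,0,0,0,0.5]]

```text
clock: 10.05
ee_pos: [0.4345, 0.2017, 0.0615]
eef_rot: [-0.113, 0.994, -0.0, -0.001]
ft_force: [-0.0, 0.1, 0.7]
finger_gap: 0.0467
grip_force: 0.0
```

Request:
send_rows:
  series:
    - [[0,0,0,0,0,0,0],[0,0,0,0,0,0,0],[0,0,0,0,0,0,0],[0,0,0,0,0,0,0],[0,0,0,0,0,0,0],[0,0,0,0,0,0,0],[0,0,0,0,0,0,0],[0,0,0,0,0,0,0],[0,0,0,0,0,0,0],[0,0,0,0,0,0,0]]

```text
clock: 11.05
ee_pos: [0.4354, 0.2021, 0.0634]
eef_rot: [-0.113, 0.994, 0.0, 0.0]
ft_force: [-0.0, 0.9, 6.0]
finger_gap: 0.0236
grip_force: 30.0
```

Request:
send_rows:
  series:
    - [[0,0,0,0,0,-0.004,0],[0,0,0,0,0,-0.005,0],[0,0,0,0,0,-0.004,0],[0,0,0,0,0,0,0],[0,0,0,0,-0.01,0,0],[0,0,0,0,-0.01,0,0],[0,0,0,0,-0.006,0,0],[0,0,0,0,-0.005,0,0],[0,0,0,0,0,0,0],[0,0,0,0,0,0,0]]

```text
clock: 12.05
ee_pos: [0.4423, 0.1717, 0.0761]
eef_rot: [-0.113, 0.994, 0.0, -0.0]
ft_force: [-0.9, -0.7, -2.9]
finger_gap: 0.0239
grip_force: 30.0
```

```bash
cat > st.py <<'E'
from h import *
d=camera("top"); W=cloud(d); s=manip.sense(); u=np.array([-.225,.974]); v=np.array([.974,.225])
p=s["ee_pos"][:2]; f=s["ft_force"]
print("clock",s["clock"],"z",s["ee_pos"][2].round(4),"along",((p-[.45,.135])@u*1000).round(1),"lat",((p-[.45,.135])@v*1000).round(1),"push",(f[:2]@u).round(2),"fz",f[2].round(2),"q",s["eef_rot"].round(4))
o=[o for o in finder.cut_out("top","wedge") if o["score"]>.3]
for o in o[:1]:
    k=W[o["pixels"]&(W[...,2]>.036)&(W[...,2]<.06)][:,:2]*1000; t=(k-[450,135])@u
    print("wedge ends along u",np.percentile(t,[0.5,99.5]).round(1))
E
python3 st.py
```

```text
clock 12.1 z 0.0761 along 37.7 lat 0.7 push -0.26 fz -3.44 q [-0.1133  0.9936 -0.     -0.    ]
wedge ends along u [-130.9  -44. ]
```

Request:
send_rows:
  series:
    - [[0,0,0,0,0.01,0,0],[0,0,0,0,0.005,0,0],[0,0,0,0,-0.01,0,0],[0,0,0,0,-0.006,0,0],[0,0,0,0,-0.004,0,0],[0,0,0,0,0,0,0],[0,0,0,0,0,0,0],[0,0,0,0,0,0,0],[0,0,0,0,0,0,0],[0,0,0,0,0,0,0]]

```text
clock: 13.15
ee_pos: [0.4433, 0.167, 0.0761]
eef_rot: [-0.113, 0.994, -0.0, -0.0]
ft_force: [-0.0, -0.6, -3.4]
finger_gap: 0.0234
grip_force: 30.0
```

```bash
python3 st.py
```

```text
clock 13.2 z 0.0761 along 32.7 lat 0.7 push -0.18 fz -2.75 q [-0.1134  0.9935 -0.     -0.    ]
wedge ends along u [-135.9  -51.7]
```

Request:
send_rows:
  series:
    - [[0,0,0,0,0.01,0,0],[0,0,0,0,0.005,0,0],[0,0,0,0,-0.01,0,0],[0,0,0,0,-0.006,0,0],[0,0,0,0,-0.003,0,0],[0,0,0,0,0,0,0],[0,0,0,0,0,0,0],[0,0,0,0,0,0,0],[0,0,0,0,0,0,0],[0,0,0,0,0,0,0]]

```text
clock: 14.25
ee_pos: [0.4442, 0.1631, 0.0761]
eef_rot: [-0.113, 0.994, -0.0, -0.0]
ft_force: [0.1, -0.5, -3.6]
finger_gap: 0.0238
grip_force: 30.0
```

Request:
send_rows:
  series:
    - [[0,0,0,0,0.01,0,0],[0,0,0,0,0.005,0,0],[0,0,0,0,-0.01,0,0],[0,0,0,0,-0.005,0,0],[0,0,0,0,-0.003,0,0],[0,0,0,0,0,0,0],[0,0,0,0,0,0,0],[0,0,0,0,0,0,0],[0,0,0,0,0,0,0],[0,0,0,0,0,0,0]]

```text
clock: 15.25
ee_pos: [0.4449, 0.1602, 0.0761]
eef_rot: [-0.113, 0.994, -0.0, -0.0]
ft_force: [-0.7, 0.3, -2.3]
finger_gap: 0.0239
grip_force: 30.0
```

```bash
python3 st.py
```

```text
clock 15.3 z 0.0762 along 25.7 lat 0.7 push 0.33 fz -3.6 q [-0.1134  0.9935 -0.      0.    ]
wedge ends along u [-143.9  -58.9]
```

Request:
send_rows:
  series:
    - [[0,0,0,0,0.01,0,0],[0,0,0,0,0.005,0,0],[0,0,0,0,-0.01,0,0],[0,0,0,0,-0.0045,0,0],[0,0,0,0,-0.0025,0,0],[0,0,0,0,0,0,0],[0,0,0,0,0,0,0],[0,0,0,0,0,0,0],[0,0,0,0,0,0,0],[0,0,0,0,0,0,0]]

```text
clock: 16.35
ee_pos: [0.4453, 0.1582, 0.0761]
eef_rot: [-0.113, 0.994, -0.0, -0.0]
ft_force: [-0.3, 0.6, -3.5]
finger_gap: 0.0238
grip_force: 30.0
```

```bash
python3 st.py
```

```text
clock 16.4 z 0.0761 along 23.7 lat 0.7 push -0.93 fz -3.64 q [-0.1134  0.9935  0.     -0.    ]
wedge ends along u [-143.3  -60. ]
```

Request:
send_rows:
  series:
    - [[0,0,0,0,0.01,0,0],[0,0,0,0,0.005,0,0],[0,0,0,0,-0.01,0,0],[0,0,0,0,-0.005,0,0],[0,0,0,0,-0.002,0,0],[0,0,0,0,0,0,0],[0,0,0,0,0,0,0],[0,0,0,0,0,0,0],[0,0,0,0,0,0,0],[0,0,0,0,0,0,0]]

```text
clock: 17.45
ee_pos: [0.4458, 0.1563, 0.0762]
eef_rot: [-0.113, 0.994, -0.0, 0.0]
ft_force: [-0.4, -0.6, -2.9]
finger_gap: 0.0238
grip_force: 30.0
```

```bash
python3 st.py
```

```text
clock 17.5 z 0.0761 along 21.7 lat 0.7 push 0.41 fz -3.2 q [-0.1134  0.9935 -0.     -0.    ]
wedge ends along u [-146.1  -64.1]
```

Request:
send_rows:
  series:
    - [[0,0,0,0,0.01,0,0],[0,0,0,0,0.005,0,0],[0,0,0,0,-0.01,0,0],[0,0,0,0,-0.005,0,0],[0,0,0,0,-0.002,0,0],[0,0,0,0,0,0,0],[0,0,0,0,0,0,0],[0,0,0,0,0,0,0],[0,0,0,0,0,0,0],[0,0,0,0,0,0,0]]

```text
clock: 18.55
ee_pos: [0.4462, 0.1543, 0.0761]
eef_rot: [-0.113, 0.994, -0.0, -0.0]
ft_force: [-0.5, 0.9, -2.7]
finger_gap: 0.0242
grip_force: 30.0
```

```bash
python3 st.py
```

```text
clock 18.6 z 0.0762 along 19.7 lat 0.7 push -0.5 fz -3.11 q [-0.1134  0.9936  0.      0.    ]
wedge ends along u [-148.8  -64.7]
```

Request:
send_rows:
  series:
    - [[0,0,0,0,0.01,0,0],[0,0,0,0,0.005,0,0],[0,0,0,0,-0.01,0,0],[0,0,0,0,-0.005,0,0],[0,0,0,0,-0.002,0,0],[0,0,0,0,0,0,0],[0,0,0,0,0,0,0],[0,0,0,0,0,0,0],[0,0,0,0,0,0,0],[0,0,0,0,0,0,0]]

```text
clock: 19.65
ee_pos: [0.4467, 0.1524, 0.0762]
eef_rot: [-0.113, 0.994, -0.0, 0.0]
ft_force: [0.2, -0.6, -3.4]
finger_gap: 0.024
grip_force: 30.0
```

```bash
python3 st.py
```

```text
clock 19.7 z 0.0761 along 17.7 lat 0.7 push 0.35 fz -2.59 q [-0.1134  0.9935  0.      0.    ]
wedge ends along u [-151.3  -67.6]
```

Request:
send_rows:
  series:
    - [[0,0,0,0,0.01,0,0],[0,0,0,0,0.005,0,0],[0,0,0,0,-0.01,0,0],[0,0,0,0,-0.005,0,0],[0,0,0,0,-0.0015,0,0],[0,0,0,0,0,0,0],[0,0,0,0,0,0,0],[0,0,0,0,0,0,0],[0,0,0,0,0,0,0],[0,0,0,0,0,0,0]]

```text
clock: 20.75
ee_pos: [0.4471, 0.1509, 0.0762]
eef_rot: [-0.113, 0.994, -0.0, 0.0]
ft_force: [-0.4, 0.7, -3.6]
finger_gap: 0.0238
grip_force: 30.0
```

```bash
python3 st.py
```

```text
clock 20.8 z 0.0762 along 16.2 lat 0.7 push 0.5 fz -3.81 q [-0.1134  0.9935 -0.      0.    ]
wedge ends along u [-153.6  -69.5]
```

Request:
send_rows:
  series:
    - [[0,0,0,0,0.01,0,0],[0,0,0,0,0.005,0,0],[0,0,0,0,-0.01,0,0],[0,0,0,0,-0.005,0,0],[0,0,0,0,-0.002,0,0],[0,0,0,0,0,0,0],[0,0,0,0,0,0,0],[0,0,0,0,0,0,0],[0,0,0,0,0,0,0],[0,0,0,0,0,0,0]]

```text
clock: 21.85
ee_pos: [0.4475, 0.149, 0.0761]
eef_rot: [-0.113, 0.994, -0.0, -0.0]
ft_force: [0.1, 0.3, -3.5]
finger_gap: 0.0236
grip_force: 30.0
```

```bash
python3 st.py
```

```text
clock 21.9 z 0.0762 along 14.2 lat 0.7 push -0.31 fz -3.98 q [-0.1134  0.9935 -0.      0.    ]
wedge ends along u [-155.5  -71.8]
```

Request:
send_rows:
  series:
    - [[0,0,0,0,0.01,0,0],[0,0,0,0,0.005,0,0],[0,0,0,0,-0.01,0,0],[0,0,0,0,-0.005,0,0],[0,0,0,0,-0.002,0,0],[0,0,0,0,0,0,0],[0,0,0,0,0,0,0],[0,0,0,0,0,0,0],[0,0,0,0,0,0,0],[0,0,0,0,0,0,0]]

```text
clock: 22.95
ee_pos: [0.448, 0.147, 0.0762]
eef_rot: [-0.113, 0.994, -0.0, 0.0]
ft_force: [-0.6, 1.0, -2.2]
finger_gap: 0.0242
grip_force: 30.0
```

```bash
python3 st.py
```

```text
clock 23.0 z 0.0762 along 12.2 lat 0.7 push -0.49 fz -3.5 q [-0.1134  0.9935  0.      0.    ]
wedge ends along u [-157.   -73.7]
```

Request:
send_rows:
  series:
    - [[0,0,0,0,0.01,0,0],[0,0,0,0,0.005,0,0],[0,0,0,0,-0.01,0,0],[0,0,0,0,-0.005,0,0],[0,0,0,0,-0.002,0,0],[0,0,0,0,0,0,0],[0,0,0,0,0,0,0],[0,0,0,0,0,0,0],[0,0,0,0,0,0,0],[0,0,0,0,0,0,0]]

```text
clock: 24.05
ee_pos: [0.4484, 0.1451, 0.0761]
eef_rot: [-0.113, 0.994, -0.0, -0.0]
ft_force: [-0.4, 0.0, -3.8]
finger_gap: 0.0234
grip_force: 30.0
```

```bash
python3 st.py; python3 -c "
from h import *
d=camera('top'); cv2.imwrite('pics/mid.png',cv2.resize(d['color'][140:250,200:350],None,fx=4,fy=4,interpolation=cv2.INTER_CUBIC)[:,:,::-1])"
```

```text
clock 24.1 z 0.0762 along 10.2 lat 0.7 push -0.18 fz -3.57 q [-0.1134  0.9935 -0.      0.    ]
wedge ends along u [-158.6  -77.1]
```

View pics/mid.png

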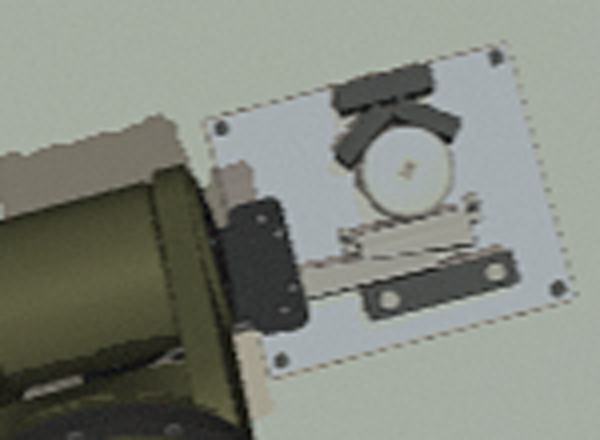

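The crop shows the wedge (right part at (310–470, 270)) well in, passing between the fence and jaw, with the tin at (405, 170) near the jaw at (415, 235). I check by image registration whether the jaw has begun to move.

```bash
cat > jaw.py <<'E'
from h import *
# shift of jaw and tin since the start, mm along jig x (v), from the top picture; the V stop is the reference
a=cv2.imread("pics/top0.png",0).astype(np.float32); b=cv2.cvtColor(camera("top")["color"],cv2.COLOR_RGB2GRAY).astype(np.float32)
def sh(cx,cy,w,h):
    A=cv2.getRectSubPix(a,(w,h),(cx,cy)); B=cv2.getRectSubPix(b,(w+8,h+8),(cx,cy))
    k=4; r=cv2.matchTemplate(cv2.resize(B,None,fx=k,fy=k,interpolation=cv2.INTER_CUBIC),cv2.resize(A,None,fx=k,fy=k,interpolation=cv2.INTER_CUBIC),cv2.TM_CCOEFF_NORMED)
    _,m,_,p=cv2.minMaxLoc(r); return (np.array(p)/k-4).round(2),round(m,2)
print("jaw",sh(304,198,34,10),"bolts",sh(317,192,8,8),sh(287,200,8,8),"tin",sh(301.5,183,22,22),"vstop",sh(297,162,30,14))
E
python3 jaw.py
```

```text
jaw (array([0., 0.]), 0.98) bolts (array([0., 0.]), 1.0) (array([-0.25, -0.25]), 0.92) tin (array([0., 0.]), 1.0) vstop (array([0., 0.]), 1.0)
```

Request:
send_rows:
  series:
    - [[0,0,0,0,0.015,0,0],[0,0,0,0,-0.01,0,0],[0,0,0,0,-0.005,0,0],[0,0,0,0,-0.004,0,0],[0,0,0,0,0,0,0],[0,0,0,0,0.015,0,0],[0,0,0,0,-0.01,0,0],[0,0,0,0,-0.005,0,0],[0,0,0,0,-0.004,0,0],[0,0,0,0,0,0,0]]

```text
clock: 25.25
ee_pos: [0.4504, 0.1365, 0.0762]
eef_rot: [-0.113, 0.994, -0.0, 0.0]
ft_force: [0.2, -0.3, -3.2]
finger_gap: 0.0238
grip_force: 30.0
```

```bash
python3 st.py; python3 jaw.py
```

```text
clock 25.3 z 0.0762 along 1.6 lat 0.7 push 0.03 fz -3.04 q [-0.1129  0.9936 -0.     -0.    ]
wedge ends along u [-167.7  -87.1]
jaw (array([0., 0.]), 0.98) bolts (array([0., 0.]), 1.0) (array([-0.25, -0.25]), 0.92) tin (array([0., 0.]), 1.0) vstop (array([0., 0.]), 1.0)
```

Request:
send_rows:
  series:
    - [[0,0,0,0,0.015,0,0],[0,0,0,0,-0.01,0,0],[0,0,0,0,-0.005,0,0],[0,0,0,0,-0.004,0,0],[0,0,0,0,0,0,0],[0,0,0,0,0.015,0,0],[0,0,0,0,-0.01,0,0],[0,0,0,0,-0.005,0,0],[0,0,0,0,-0.004,0,0],[0,0,0,0,0,0,0]]

```text
clock: 26.4
ee_pos: [0.4522, 0.1287, 0.0761]
eef_rot: [-0.113, 0.994, -0.0, -0.0]
ft_force: [0.3, -0.3, -3.6]
finger_gap: 0.0238
grip_force: 30.0
```

```bash
python3 st.py; python3 jaw.py
```

```text
clock 26.45 z 0.0762 along -6.4 lat 0.8 push -0.57 fz -4.27 q [-1.129e-01  9.936e-01 -0.000e+00  1.000e-04]
wedge ends along u [-172.9  -97.2]
jaw (array([-0.25, -0.25]), 0.9) bolts (array([-0.25,  0.  ]), 0.94) (array([-0.25, -0.25]), 0.87) tin (array([0., 0.]), 0.99) vstop (array([0., 0.]), 1.0)
```

Request:
send_rows:
  series:
    - [[0,0,0,0,0.015,0,0],[0,0,0,0,-0.01,0,0],[0,0,0,0,-0.005,0,0],[0,0,0,0,-0.003,0,0],[0,0,0,0,0,0,0],[0,0,0,0,0.015,0,0],[0,0,0,0,-0.01,0,0],[0,0,0,0,-0.005,0,0],[0,0,0,0,-0.003,0,0],[0,0,0,0,0,0,0]]

```text
clock: 27.55
ee_pos: [0.4535, 0.123, 0.0761]
eef_rot: [-0.113, 0.994, -0.0, -0.0]
ft_force: [-0.9, 0.7, -2.6]
finger_gap: 0.0236
grip_force: 30.0
```

```bash
python3 st.py; python3 jaw.py
```

```text
clock 27.6 z 0.0762 along -12.3 lat 0.7 push -0.05 fz -3.63 q [-0.113   0.9936 -0.      0.    ]
wedge ends along u [-180.8 -104.8]
jaw (array([-0.5 , -0.25]), 0.85) bolts (array([0., 0.]), 0.95) (array([ 0.5, -0.5]), 0.29) tin (array([0., 0.]), 0.99) vstop (array([0., 0.]), 1.0)
```

Request:
send_rows:
  series:
    - [[0,0,0,0,0.015,0,0],[0,0,0,0,-0.01,0,0],[0,0,0,0,-0.005,0,0],[0,0,0,0,-0.0015,0,0],[0,0,0,0,0,0,0],[0,0,0,0,0.015,0,0],[0,0,0,0,-0.01,0,0],[0,0,0,0,-0.005,0,0],[0,0,0,0,-0.0015,0,0],[0,0,0,0,0,0,0]]

```text
clock: 28.7
ee_pos: [0.4542, 0.1202, 0.0762]
eef_rot: [-0.113, 0.994, -0.0, 0.0]
ft_force: [0.1, 1.3, -3.9]
finger_gap: 0.0241
grip_force: 30.0
```

```bash
python3 st.py; python3 jaw.py
```

```text
clock 28.75 z 0.0762 along -15.2 lat 0.7 push -0.48 fz -3.65 q [-1.130e-01  9.936e-01 -0.000e+00  1.000e-04]
wedge ends along u [-183.9 -107.2]
jaw (array([-0.5 , -0.25]), 0.84) bolts (array([0., 0.]), 0.95) (array([-4. ,  2.5]), 0.09) tin (array([0., 0.]), 0.99) vstop (array([0., 0.]), 1.0)
```

Request:
send_rows:
  series:
    - [[0,0,0,0,0.015,0,0],[0,0,0,0,-0.01,0,0],[0,0,0,0,-0.005,0,0],[0,0,0,0,-0.0015,0,0],[0,0,0,0,0,0,0],[0,0,0,0,0.015,0,0],[0,0,0,0,-0.01,0,0],[0,0,0,0,-0.005,0,0],[0,0,0,0,-0.001,0,0],[0,0,0,0,0,0,0]]

```text
clock: 29.85
ee_pos: [0.4547, 0.1178, 0.0761]
eef_rot: [-0.113, 0.994, -0.0, 0.0]
ft_force: [-0.9, 0.8, -2.5]
finger_gap: 0.0239
grip_force: 30.0
```

```bash
python3 st.py; python3 jaw.py
```

```text
clock 29.9 z 0.0761 along -17.7 lat 0.7 push -0.26 fz -3.56 q [-0.1131  0.9936 -0.      0.    ]
jaw (array([-0.25, -0.25]), 0.8) bolts (array([0., 0.]), 0.95) (array([-3.5 ,  2.25]), 0.11) tin (array([0., 0.]), 0.99) vstop (array([0., 0.]), 1.0)
```

Request:
send_rows:
  series:
    - [[0,0,0,0,0.015,0,0],[0,0,0,0,-0.01,0,0],[0,0,0,0,-0.005,0,0],[0,0,0,0,-0.0015,0,0],[0,0,0,0,0,0,0],[0,0,0,0,0.015,0,0],[0,0,0,0,-0.01,0,0],[0,0,0,0,-0.005,0,0],[0,0,0,0,-0.001,0,0],[0,0,0,0,0,0,0]]

```text
clock: 31.0
ee_pos: [0.4553, 0.1153, 0.0762]
eef_rot: [-0.113, 0.994, -0.0, 0.0]
ft_force: [-0.2, -0.1, -4.0]
finger_gap: 0.0236
grip_force: 30.0
```

Request:
send_rows:
  series:
    - [[0,0,0,0,0.015,0,0],[0,0,0,0,-0.01,0,0],[0,0,0,0,-0.005,0,0],[0,0,0,0,-0.0015,0,0],[0,0,0,0,0,0,0],[0,0,0,0,0.015,0,0],[0,0,0,0,-0.01,0,0],[0,0,0,0,-0.005,0,0],[0,0,0,0,-0.001,0,0],[0,0,0,0,0,0,0]]

```text
clock: 32.0
ee_pos: [0.4559, 0.1129, 0.0762]
eef_rot: [-0.113, 0.994, -0.0, 0.0]
ft_force: [0.1, -0.6, -3.3]
finger_gap: 0.0241
grip_force: 30.0
```

Request:
send_rows:
  series:
    - [[0,0,0,0,0.015,0,0],[0,0,0,0,-0.01,0,0],[0,0,0,0,-0.005,0,0],[0,0,0,0,-0.0015,0,0],[0,0,0,0,0,0,0],[0,0,0,0,0.015,0,0],[0,0,0,0,-0.01,0,0],[0,0,0,0,-0.005,0,0],[0,0,0,0,-0.001,0,0],[0,0,0,0,0,0,0]]

```text
clock: 33.0
ee_pos: [0.4564, 0.1105, 0.0762]
eef_rot: [-0.113, 0.994, -0.0, 0.0]
ft_force: [0.3, -0.1, -3.7]
finger_gap: 0.0235
grip_force: 30.0
```

```bash
python3 st.py; python3 -c "
from h import *
d=camera('scene'); cv2.imwrite('pics/mid2.png',cv2.resize(d['color'][150:250,220:340],None,fx=5,fy=5,interpolation=cv2.INTER_CUBIC)[:,:,::-1])"
```

```text
clock 33.05 z 0.0761 along -25.2 lat 0.7 push 0.51 fz -3.63 q [-1.131e-01  9.936e-01 -1.000e-04 -0.000e+00]
wedge ends along u [-191.3 -119.1]
```

View pics/mid2.png

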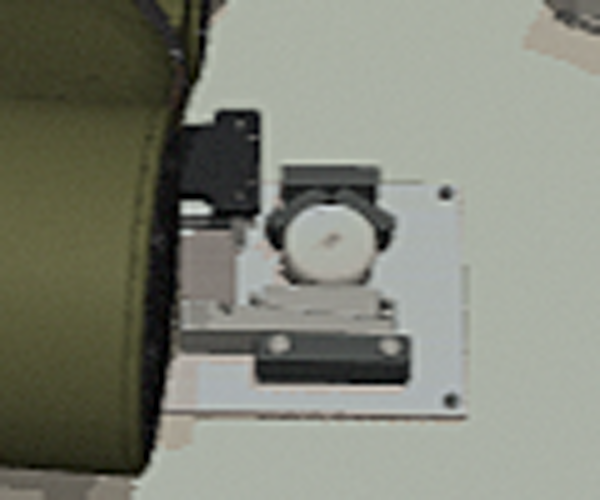

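The crop shows the wedge nose now at the fence's far end (395, 322), the jaw (325, 300) very close to the tin (330, 240), and the tin seated at the V.

Request:
send_rows:
  series:
    - [[0,0,0,0,0.015,0,0],[0,0,0,0,-0.01,0,0],[0,0,0,0,-0.005,0,0],[0,0,0,0,-0.0015,0,0],[0,0,0,0,0,0,0],[0,0,0,0,0.015,0,0],[0,0,0,0,-0.01,0,0],[0,0,0,0,-0.005,0,0],[0,0,0,0,-0.001,0,0],[0,0,0,0,0,0,0]]

```text
clock: 34.15
ee_pos: [0.457, 0.108, 0.0761]
eef_rot: [-0.113, 0.994, -0.0, 0.0]
ft_force: [0.1, 0.2, -3.4]
finger_gap: 0.024
grip_force: 30.0
```

Request:
send_rows:
  series:
    - [[0,0,0,0,0.015,0,0],[0,0,0,0,-0.01,0,0],[0,0,0,0,-0.005,0,0],[0,0,0,0,-0.0015,0,0],[0,0,0,0,0,0,0],[0,0,0,0,0.015,0,0],[0,0,0,0,-0.01,0,0],[0,0,0,0,-0.005,0,0],[0,0,0,0,-0.001,0,0],[0,0,0,0,0,0,0]]

```text
clock: 35.15
ee_pos: [0.4575, 0.1056, 0.0761]
eef_rot: [-0.113, 0.994, -0.0, -0.0]
ft_force: [-0.2, -0.0, -3.6]
finger_gap: 0.0239
grip_force: 30.0
```

Request:
send_rows:
  series:
    - [[0,0,0,0,0.015,0,0],[0,0,0,0,-0.01,0,0],[0,0,0,0,-0.005,0,0],[0,0,0,0,-0.0015,0,0],[0,0,0,0,0,0,0],[0,0,0,0,0.015,0,0],[0,0,0,0,-0.01,0,0],[0,0,0,0,-0.005,0,0],[0,0,0,0,-0.001,0,0],[0,0,0,0,0,0,0]]

```text
clock: 36.15
ee_pos: [0.4581, 0.1034, 0.0762]
eef_rot: [-0.113, 0.994, 0.001, -0.0]
ft_force: [-1.6, 6.8, -2.5]
finger_gap: 0.0237
grip_force: 30.0
```

Request:
send_rows:
  series:
    - [[0,0,0,0,0.01,0,0],[0,0,0,0,0.005,0,0],[0,0,0,0,-0.01,0,0],[0,0,0,0,-0.005,0,0],[0,0,0,0,-0.001,0,0],[0,0,0,0,0,0,0],[0,0,0,0,0,0,0],[0,0,0,0,0,0,0],[0,0,0,0,0,0,0],[0,0,0,0,0,0,0]]

```text
clock: 37.15
ee_pos: [0.4582, 0.1028, 0.0762]
eef_rot: [-0.113, 0.994, 0.001, 0.0]
ft_force: [-0.8, 7.0, -2.9]
finger_gap: 0.0236
grip_force: 30.0
```

```bash
python3 st.py
```

```text
clock 37.2 z 0.0762 along -33.2 lat 0.7 push 6.08 fz -2.97 q [-1.130e-01  9.936e-01  7.000e-04 -0.000e+00]
wedge ends along u [-199.1 -129.1]
```

Request:
send_rows:
  series:
    - [[0,0,0,0,0.01,0,0],[0,0,0,0,0.005,0,0],[0,0,0,0,-0.01,0,0],[0,0,0,0,-0.005,0,0],[0,0,0,0,-0.001,0,0],[0,0,0,0,0,0,0],[0,0,0,0,0,0,0],[0,0,0,0,0,0,0],[0,0,0,0,0,0,0],[0,0,0,0,0,0,0]]

```text
clock: 38.25
ee_pos: [0.4584, 0.1021, 0.0762]
eef_rot: [-0.113, 0.994, 0.001, -0.0]
ft_force: [-2.1, 10.3, -2.6]
finger_gap: 0.024
grip_force: 30.0
```

```bash
python3 st.py
```

```text
clock 38.3 z 0.0762 along -33.9 lat 0.8 push 9.58 fz -2.27 q [-0.113   0.9936  0.001  -0.    ]
wedge ends along u [-201.2 -129.8]
```

Request:
send_rows:
  series:
    - [[0,0,0,0,0.01,0,0],[0,0,0,0,0.005,0,0],[0,0,0,0,-0.01,0,0],[0,0,0,0,-0.005,0,0],[0,0,0,0,-0.001,0,0],[0,0,0,0,0,0,0],[0,0,0,0,0,0,0],[0,0,0,0,0,0,0],[0,0,0,0,0,0,0],[0,0,0,0,0,0,0]]

```text
clock: 39.35
ee_pos: [0.4585, 0.1015, 0.0762]
eef_rot: [-0.113, 0.994, 0.001, -0.0]
ft_force: [-3.0, 13.4, -1.0]
finger_gap: 0.0239
grip_force: 30.0
```

```bash
python3 st.py
```

```text
clock 39.4 z 0.0762 along -34.6 lat 0.8 push 13.52 fz -0.73 q [-1.129e-01  9.936e-01  1.300e-03 -1.000e-04]
wedge ends along u [-201.6 -130.3]
```

Request:
send_rows:
  series:
    - [[0,0,0,0,0.01,0,0],[0,0,0,0,0.005,0,0],[0,0,0,0,-0.01,0,0],[0,0,0,0,-0.003,0,0],[0,0,0,0,-0.002,0,0],[0,0,0,0,0,0,0],[0,0,0,0,0,0,0],[0,0,0,0,0,0,0],[0,0,0,0,0,0,0],[0,0,0,0,0,0,0]]

```text
clock: 40.45
ee_pos: [0.4585, 0.1015, 0.0763]
eef_rot: [-0.113, 0.994, 0.001, -0.0]
ft_force: [-2.9, 14.2, -2.2]
finger_gap: 0.024
grip_force: 30.0
```

Request:
send_rows:
  series:
    - [[0,0,0,0,0.01,0,0],[0,0,0,0,0.02,0,0],[0,0,0,0,0.03,0,0],[0,0,0,0,0.03,0,0],[0,0,0,0,0.012,0,0],[0,0,0,0,0,0,0],[0,0,0,0,0,0.005,0],[0,0,0,0,0,0.004,0],[0,0,0,0,0,0,0],[0,0,0,0,0,0,0]]

```text
clock: 41.45
ee_pos: [0.4358, 0.1995, 0.067]
eef_rot: [-0.113, 0.994, -0.0, -0.0]
ft_force: [-0.3, 0.2, -3.5]
finger_gap: 0.0238
grip_force: 30.0
```

```bash
python3 go.py .4355 .202 .0634 103; python3 -c "
from h import *
d=camera('scene'); cv2.imwrite('pics/end.png',cv2.resize(d['color'][150:250,180:340],None,fx=5,fy=5,interpolation=cv2.INTER_CUBIC)[:,:,::-1])"; python3 st.py
```

```text
clock 41.45 pos [0.4358 0.1995 0.067 ] yaw 102.97 gap 0.0238
turn [-0.0001 -0.0004 -0.0006] shift after turn [-0.0003  0.0025  0.0036] shift now [-0.0003  0.0025  0.0036]
clock 41.55 z 0.0672 along 66.3 lat 0.8 push -0.46 fz -2.29 q [-0.1131  0.9936 -0.      0.    ]
wedge ends along u [-201.8  -74.8]
```

View pics/end.png

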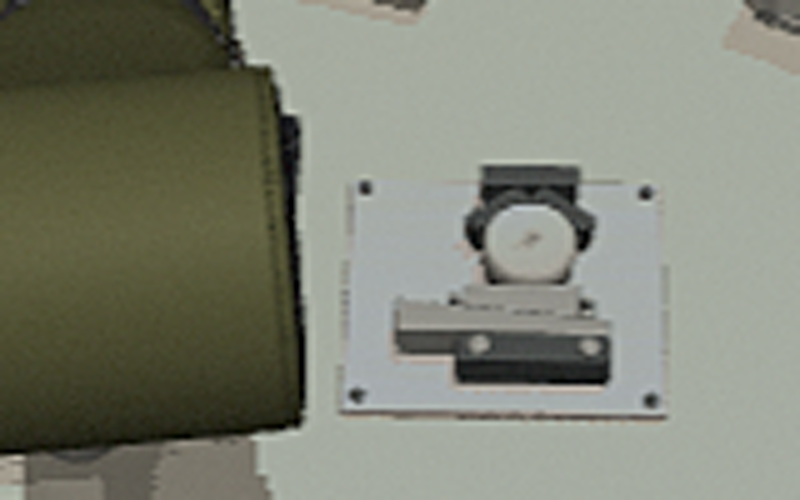

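The picture shows the wedge driven in between fence and jaw (thick end at (395, 325), nose (610, 325)), with the jaw on the tin at (530, 240). Now I set the mallet down.

Request:
send_rows:
  series:
    - [[0,0,0,0,0,0.001,0],[0,0,0,0,0,0.001,0],[0,0,0,0,0,0.0005,0],[0,0,0,0,0,0.0005,0],[0,0,0,0,0,0.0005,0],[0,0,0,0,0,0,0],[0,0,0,0,0,0,0],[0,0,0,0,0,0,0],[0,0,0,0,0,0,0],[0,0,0,0,0,0,0]]

```text
clock: 42.6
ee_pos: [0.4357, 0.2001, 0.0637]
eef_rot: [-0.113, 0.994, -0.0, 0.0]
ft_force: [1.0, 0.4, -3.3]
finger_gap: 0.024
grip_force: 30.0
```

Request:
send_rows:
  series:
    - [[0,0,0,0,0,0.0005,0],[0,0,0,0,0,0.0003,0],[0,0,0,0,0,0,0],[0,0,0,0,0,0,0],[0,0,0,0,0,0,0],[0,0,0,0,0,0,0],[0,0,0,0,0,0,0],[0,0,0,0,0,0,0],[0,0,0,0,0,0,0],[0,0,0,0,0,0,0]]

```text
clock: 43.6
ee_pos: [0.4358, 0.2001, 0.0634]
eef_rot: [-0.113, 0.994, 0.0, 0.0]
ft_force: [-3.1, -1.8, 6.8]
finger_gap: 0.0242
grip_force: 30.0
```

Contact with the worktop; open and rise.

Request:
send_rows:
  series:
    - [[0,0,0,0,0,0,0.5],[0,0,0,0,0,0,0.5],[0,0,0,0,0,0,0.5],[0,0,0,0,0,0,0.5],[0,0,0,0,0,0,0.5],[0,0,0,0,0,0,0.5],[0,0,0,0,0,-0.02,0.5],[0,0,0,0,0,-0.03,0.5],[0,0,0,0,0,-0.04,0.5],[0,0,0,0,0,-0.04,0.5]]

```text
clock: 44.6
ee_pos: [0.4353, 0.1999, 0.1942]
eef_rot: [-0.113, 0.994, -0.0, -0.0]
ft_force: [-0.2, 0.1, -0.6]
finger_gap: 0.0469
grip_force: 0.0
```

Request:
send_rows:
  series:
    - [[0,0,0,0,0.04,0,0.5],[0,0,0,0,0.04,0,0.5],[0,0,0,0,0.04,0,0.5],[0,0,0,0,0.04,0,0.5],[0,0,0,0,0,0,0.5],[0,0,0,0,0,0,0.5],[0,0,0,0,0,0,0.5],[0,0,0,0,0,0,0.5],[0,0,0,0,0,0,0.5],[0,0,0,0,0,0,0.5]]

```text
clock: 45.6
ee_pos: [0.3999, 0.3555, 0.193]
eef_rot: [-0.113, 0.994, 0.0, 0.0]
ft_force: [-1.2, -0.3, 0.7]
finger_gap: 0.0468
grip_force: 0.0
```

```bash
python3 st.py
python3 - <<'E'
from h import *
d=camera("top"); W=cloud(d)
for o in finder.cut_out("top","mallet"):
    q=W[o["pixels"]]; print(round(o["score"],2),np.nanmedian(q,0).round(3),np.nanpercentile(q,[2,98],axis=0).round(3).tolist())
k=W[(abs(W[...,0]-.436)<.05)&(abs(W[...,1]-.2)<.06)]; t=k[(k[:,2]>.1)&(k[:,2]<.125)]; print("handle top",len(t),t.mean(0) if len(t) else 0)
im=d["color"][120:280,90:360]; cv2.imwrite("pics/final.png",cv2.resize(im,(800,474))[:,:,::-1])
E
```

```text
clock 45.65 z 0.1929 along 226.2 lat 0.8 push -0.51 fz -0.17 q [-1.130e-01  9.936e-01  0.000e+00  1.000e-04]
wedge ends along u [-200.4  -74.8]
0.91 [0.436 0.194 0.045] [[0.411, 0.16, 0.013], [0.46, 0.238, 0.113]]
0.88 [0.479 0.399 0.046] [[0.451, 0.323, 0.01], [0.504, 0.418, 0.3]]
handle top 95 [0.43785447 0.19992332 0.11050804]
```

View pics/final.png

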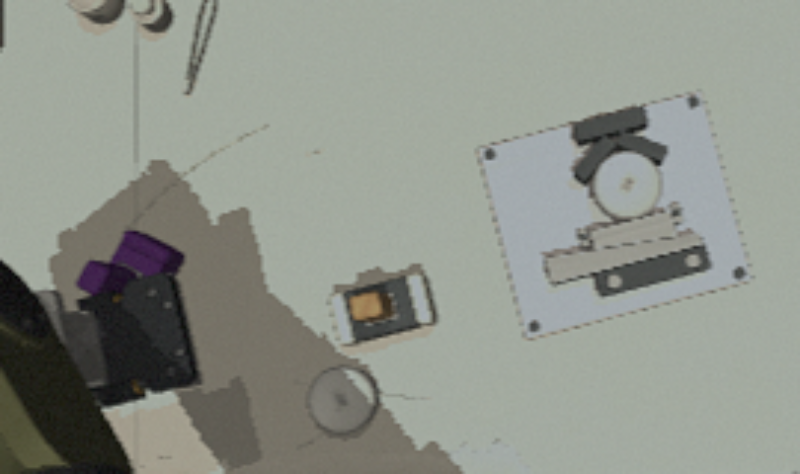

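The picture shows the mallet upright at (385, 305), clear of the jig. The wedge is driven in at (625, 257), the jaw is on the tin at (625, 185), and the purple mallet and spare tin have not moved.

```bash
python3 -c "
from cell import ticket
print(ticket.job_done())"
```

```text
the job is handed in; nothing more can be done
None
```

The job is handed in at about 46 s: the tin is clamped at about 14 N of push on the wedge, a repeat tap to the same depth no longer moved it, and the mallet stands upright on the worktop clear of the jig.

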